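# Populate the junction rail and close the fuse holder

### The job

Pick the electrical parts out from among the tools and fit each to its own base on the mounting rail: the contactor upright in the contactor base, the connector half pins-up in the smallest base, and the fuse into the clips of the fuse holder. Once the fuse is in, close its holder with the grey cover plate, both dowel pins through their holes and the plate flat down on its posts. Leave the torch and the hex keys where they lie, and let go of everything.

Things in the scene. Friction and masses are not known exactly. Their poses are not given: they have to be found in the camera images.
- fuse_link: Fuse lying on its side: pale ceramic barrel with brass end caps, 30 mm thick and 72 mm long along its y axis, a flat 14 mm wide brass blade at each end, 110 mm overall, 30 mm high; small feet keep it from rolling. About 0.09 kg. Origin: centre of its underside; z up.
- contactor: Black block contactor with two short copper studs on top: body 70 mm along its x, 60 mm along its y, 63 mm high with the studs. Grip it across its 60 mm width. Origin: centre of its underside; z up.
- connector_half: Small connector half: black block 34 mm (x) by 50 mm (y), 22 mm high, with a grey step 24 by 36 mm up to 36 mm and two copper pins up to 46 mm. Origin: centre of its underside; z up.
- fuse_cover: Grey cover plate, 74 mm (x) by 106 mm (y), 5 mm thick, with an upright grip bar in the middle, 14 mm thick in x, 46 mm long in y, reaching 31 mm above the underside. Two 11 mm through holes at diagonal corners, (x, y) = (+26, +42) and (-26, -42) mm; a half turn makes no difference. Origin: centre of its underside; z up.
- fuse_holder: Dark grey base, in mm: 76 (x) by 118 (y) on the rail. Floor z = 14: fuse lies there, centred, along y; blades in brass clips (gap 22, at y = +/-46, tops z = 38), barrel between the pairs (80 apart). 4 posts, 13 thick, at x = +/-26, y = +/-42: shoulders at z = 48 carry the cover; 8 thick dowel pins on (+26,+42) and (-26,-42), tapered from z = 55 to 64. Origin: underside centre; rail along x.
- contactor_base: Largest-seat dark grey base, 84 mm (x) by 116 mm (y), brass screw terminals at its y ends, fixed on the rail. Four L-shaped corner guides 10 mm high frame a seat 68 mm (x) by 78 mm (y), floor 14 mm above the origin, for the contactor with its 70 mm length along y, either way round. Origin: underside centre, on the table; z up; rail along x.
- connector_base: Smallest dark grey base, 62 mm (x) by 90 mm (y), two round brass contacts in its floor, fixed on the rail. Four L-shaped corner guides 8 mm high frame a seat 42 mm (x) by 58 mm (y), floor 14 mm above the origin, for the connector half, pins up, 50 mm length along y, either way round. Origin: underside centre, on the table; z up; rail along x.
- torch: Bystander, to be left where it lies: black pocket torch, 33 mm (x) by 122 mm (y), 29 mm high. Origin: centre of its underside.
- hex_keys: Bystander, to be left where it lies: hex key set in a dark red holder, 26 mm (x) by 70 mm (y), 19 mm high. Origin: centre of its underside.
Mind the look-alikes: they are no part of the job. Several things have the shape of the contactor; the one meant has the colours described above.

How it is judged (in metres and radians):
On the way, in this order (a step that is already met when the one before it is completed fails the run):
1. the fuse lies in the clips of its holder, not yet covered (x of fuse_link in the frame of fuse_holder between -0.009 and 0.009 m and y of fuse_link in the frame of fuse_holder between -0.009 and 0.009 m and z of fuse_link in the frame of fuse_holder between 0.01 and 0.018 m and angle between the y axis of fuse_link and the y axis of fuse_holder, either way round below 0.2 rad and angle between fuse_link's own z axis and vertical below 0.1 rad), for 0.2 s.
2. the cover plate rests on the posts with both dowel pins through its holes (all of step 1 and x of fuse_cover in the frame of fuse_holder between -0.004 and 0.004 m and y of fuse_cover in the frame of fuse_holder between -0.004 and 0.004 m and z of fuse_cover in the frame of fuse_holder between 0.045 and 0.051 m and angle between the y axis of fuse_cover and the y axis of fuse_holder, either way round below 0.08 rad and angle between fuse_cover's own z axis and vertical below 0.06 rad), for 0.2 s.
At the end, for the whole second after the job is handed in: Fuse, contactor and connector half seated in their own bases: within 9 mm of centre, 4 mm of the floor, square within 11 degrees (connector 14), not tipped over 4.5 degrees; cover flat on its posts over the fuse: within 4 mm of centre, 3 mm of height, 3 degrees; all released, at rest (all of step 2 and x of contactor in the frame of contactor_base between -0.009 and 0.009 m and y of contactor in the frame of contactor_base between -0.009 and 0.009 m and z of contactor in the frame of contactor_base between 0.01 and 0.018 m and angle between the x axis of contactor and the y axis of contactor_base, either way round below 0.2 rad and angle between contactor's own z axis and vertical below 0.08 rad and x of connector_half in the frame of connector_base between -0.009 and 0.009 m and y of connector_half in the frame of connector_base between -0.009 and 0.009 m and z of connector_half in the frame of connector_base between 0.01 and 0.018 m and angle between the y axis of connector_half and the y axis of connector_base, either way round below 0.25 rad and angle between connector_half's own z axis and vertical below 0.1 rad and linear speed of each of fuse_link, contactor, connector_half, fuse_cover below 0.02 m/s); the robot touches nothing.
It fails at once if the torch or the hex keys were shifted by more than 30 mm (distance of any of torch, hex_keys from where it was at the start of the episode above 0.03 m).
It also fails if it takes over 96 s, if anything falls off the work surface, if the arm or the gripper's body presses on something with over 40 N, if the wrist force passes 120 N, or if a joint passes its speed limit or range.

### The arm

A 7-joint arm with a two-finger parallel gripper is mounted at the origin on the work surface; the furniture and walls round the work are solid. World frame = base frame: x ahead of the robot, y to its left, z up, the work surface at z = 0. Lengths are in mm, angles in rad, forces in N, time in s.
With the tool pointing down it reaches from about 425 to 925 mm from the base axis. Payload 6.8 kg.
Tool frame: the origin (TCP) lies midway between the tips of the shut fingers; the grasp point (between the pads) lies 19 mm behind it (r.pinch_z is the distance from the TCP to the grasp point, in mm); z points along the fingers, y is the line along which they close (so a half turn about z gives the same grasp; the last joint's range is limited). The gripper opens to 85 mm and grips with 20 to 120 N. Pads are 22 mm wide; open, the fingers measure 114 mm over their backs; the gripper's body (76 mm by 85 mm) begins 54 mm behind the grasp point. The pads swing forward as they close: fully open they stand 13 mm farther back than shut.
Start: joints at [-1.315, 0.477, 0.022, 1.555, -0.011, 1.109, -0.083], TCP at [240.181, 630.841, 231.308] pointing down, gripper open.
Joint ranges: [-2.96, 2.96], [-0.34, 2.1], [-1.41, 1.46], [0.24, 2.44], [-1.37, 4.51], [0.17, 1.92], [-2.96, 2.96]. Speed limits (rad/s): [2.39, 2.39, 3.14, 3.14, 3.14, 3.14, 3.14].

### API

Orientations are given as a unit quaternion [w, x, y, z].
In Python, from plant import r gives the robot as it stands.
- The arm moves only by the shell command python3 -m jog 'ROWS' [OPENING]. ROWS is JSON, a list of rows, each a list of 4 numbers: the shift along the world's x, y, z scaled (see below), then the turn about the world's z scaled (see below). A call has 1 to 8 rows; each row shifts and turns the commanded pose from where the row before left it; what a row does not reach is not made up. The controller multiplies each number of a shift by 0.02 m and each number of a turn by 0.12 rad. A row lasts 1/10 s, in which the tool goes at most 50 mm and 8.59 degrees, less where a joint would pass 70% of its speed; a pose out of reach is approached as far as the arm can. A call with a number of a shift or a turn outside -1 to 1 is refused whole. A call with a gripper value outside its range is refused whole. OPENING is the opening, from -1 (shut) to 1 (fully open), set as the call begins (- or left out, the last holds). The fingers move at their own pace and stop on an object; the grip force is fixed at half the most. Time passes only in rows, so rows that do not move let the fingers close. It gives the time, the measured TCP pose, the force, the opening and the grip force at its end, in the units of the state.
- r.observe(): the state, without advancing time (a new reading comes with each control period).
- r.camera(name): name is "scene" or "top" or "wrist"; returns the picture (480x640x3 uint8, red, green, blue); there is no depth.
- r.camera_info(name): a dict with "fx", "fy", "cx", "cy" (pixels), "R" (3x3) and "t" (3): a world point X has camera coordinates R X + t. Camera axes: x right, y down, z forward; pixel columns grow to the right and rows downward; lengths in mm; the calibration is good to about 2 mm. A picture is of the moment at which its call begins: read the wrist's pose just before it. camera_info takes no time and is no camera call; for the wrist camera it gives the pose at the moment of the call.
- r.close_job(): hands the job in; it is judged then, once.
Trained networks look in the newest picture that a camera, given by its name, has taken for a name from the list of things; names that differ only in an ending like _2 or _b are one class to them, and where a whole thing is asked for, a point or a joint stands for the part that bears it (a point fixed in the world has none). Each returns a list of dicts, best first, with "confidence" (0 to 1); they miss things now and then, are a little off and sometimes report something else, mostly with a low value. They report only what shows in the picture. A call takes as long as a camera call. They do not tell look-alikes from the thing itself.
- r.cut_out(camera, label): "mask" (480x640 bool, what is visible of it) and "pixel" ([column, row] in pixels, amid what is visible of it).
The state is a dict: "t": time; "joints": joint angles; "joint_velocities": joint speeds; "effort": joint torques, N m; "ee_pos": TCP position; "eef_rot": TCP orientation; "contact_force": force on the tool from outside, world axes, zero at the start; "torque": the same for the moment, N m; "grip_width": finger opening in mm; "grip_force": force on a finger pad.
Only numpy, scipy, OpenCV 4.12 (cv2) and the standard library are available. Lean on these libraries where they do the work, as an engineer would, in place of code of your own. Each camera call takes 0.05 s, during which the arm holds its last target. There are 200 camera calls.

## Working session

There is one attempt and no reset: what is moved stays moved. The work goes in short steps, Python scripts to look and compute and a shell command to move; the robot and the scene stay as the last step left them, time stands still between calls to the robot, and variables do not carry over. Pictures are saved under pics/ and viewed, at most 18 in all, crops included, and the job is handed in when it is done.

```bash
ls; mkdir -p pics; python3 - <<'E'
from plant import r
import cv2,numpy as np
for n in("top","scene"):
    im=r.camera(n); cv2.imwrite(f"pics/{n}0.png",im[:,:,::-1]); i=r.camera_info(n); print(n,i)
o=r.observe(); print(o["t"],o["ee_pos"],o["eef_rot"],o["grip_width"],r.pinch_z)
E
```

```text
pics
top {'fx': 433.5608075243985, 'fy': 433.5608075243985, 'cx': 316.08235636029735, 'cy': 240.32607490238115, 'R': array([[ 0.02918266, -0.99957123, -0.00239482],
       [-0.99617808, -0.02888611, -0.08243076],
       [ 0.08232624,  0.00479121, -0.99659392]]), 't': array([-342.42654686,  409.74652039,  925.19714358])}
scene {'fx': 473.92511298514756, 'fy': 473.92511298514756, 'cx': 317.0950702232701, 'cy': 242.09027338229356, 'R': array([[ 0.42361267, -0.90562753, -0.01977569],
       [-0.38064092, -0.1581519 , -0.91109849],
       [ 0.82198832,  0.39348031, -0.41171405]]), 't': array([-496.86300814,  165.39216463,  721.12691593])}
0.1 [239.97750984 630.33891698 230.41460208] [-9.80456064e-05  1.80867561e-01  9.83507110e-01 -8.25145016e-04] 85.4231482995252 18.700000000000003
```

View pics/top0.png

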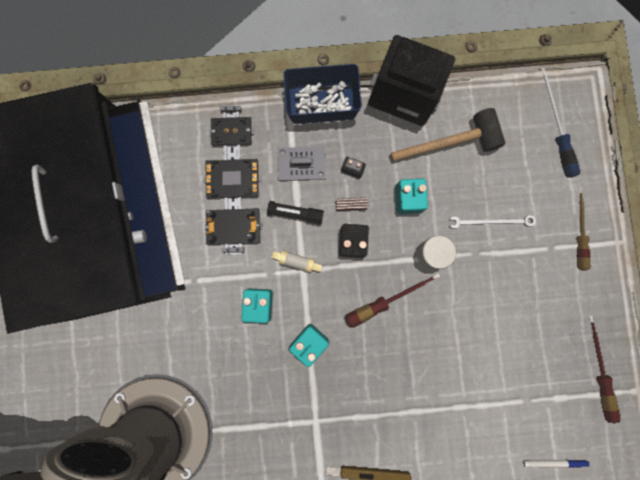

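View pics/scene0.png

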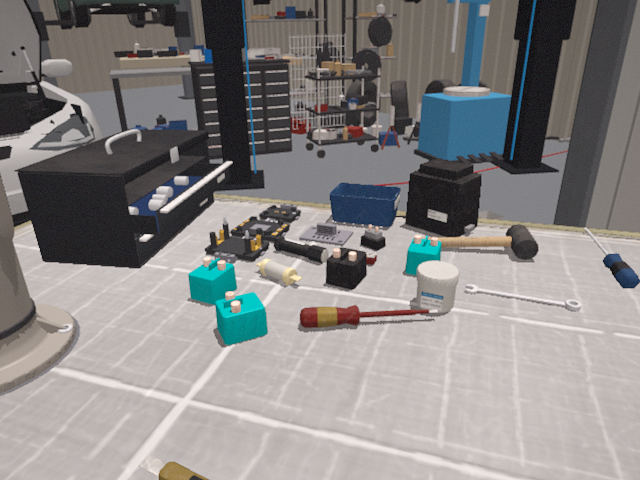

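```bash
cat > h.py <<'E'
from plant import r
import cv2,numpy as np
from scipy.optimize import minimize
B=lambda x,y,z0,z1,cx=0,cy=0:(cx-x/2,cx+x/2,cy-y/2,cy+y/2,z0,z1)
M={"fuse_link":[B(30,72,0,30),B(14,110,8,22)],
"contactor":[B(70,60,0,53)],
"connector_half":[B(34,50,0,22),B(24,36,22,36)],
"fuse_cover":[B(74,106,0,5),B(14,46,5,31)],
"fuse_holder":[B(76,118,0,14)]+[B(13,13,14,48,a*26,b*42) for a in(1,-1) for b in(1,-1)]+[B(8,8,48,60,a*26,a*42) for a in(1,-1)],
"contactor_base":[B(84,116,0,14)]+[B(10,10,14,24,a*37,b*42) for a in(1,-1) for b in(1,-1)],
"connector_base":[B(62,90,0,14)]+[B(8,8,14,22,a*22,b*30) for a in(1,-1) for b in(1,-1)],
"torch":[B(33,122,0,29)],"hex_keys":[B(26,70,0,19)]}
def proj(i,P):
    c=np.asarray(P,float)@i["R"].T+i["t"]; return np.c_[i["fx"]*c[:,0]/c[:,2]+i["cx"],i["fy"]*c[:,1]/c[:,2]+i["cy"]]
def back(i,uv,z):
    d=i["R"].T@np.array([(uv[0]-i["cx"])/i["fx"],(uv[1]-i["cy"])/i["fy"],1]); C=-i["R"].T@i["t"]
    return C+d*(z-C[2])/d[2]
def corners(name,p,z0=0):
    c,s=np.cos(p[2]),np.sin(p[2])
    for b in M[name]:
        P=np.array([(x,y,z) for x in b[:2] for y in b[2:4] for z in b[4:]])
        yield np.c_[p[0]+c*P[:,0]-s*P[:,1],p[1]+s*P[:,0]+c*P[:,1],P[:,2]+z0]
def render(i,name,p,z0=0,S=3):
    im=np.zeros((480*S,640*S),np.uint8)
    for P in corners(name,p,z0):
        h=cv2.convexHull((proj(i,P).astype(np.float32)+.5)*S-.5)
        cv2.fillConvexPoly(im,np.round(h*16).astype(np.int32),255,shift=4)
    return cv2.resize(im,(640,480),interpolation=cv2.INTER_AREA)/255.
def fit(i,mask,name,p0=None,z0=0,yaws=None):
    m=mask.astype(float); best=None
    if p0 is None:
        v,u=np.nonzero(mask); p0=back(i,(u.mean(),v.mean()),z0+M[name][0][5]/2)[:2]
    f=lambda q:np.abs(render(i,name,(q[0],q[1],q[2]/50),z0)-m).sum()
    for y in(yaws if yaws is not None else np.arange(-90,90,30)/57.3):
        x0=np.array([p0[0],p0[1],y*50]); o=minimize(f,x0,method="Nelder-Mead",options=dict(initial_simplex=[x0,x0+[8,0,0],x0+[0,8,0],x0+[0,0,10]],xatol=.1,fatol=.3,maxiter=120))
        if best is None or o.fun<best.fun: best=o
    return np.array([best.x[0],best.x[1],best.x[2]/50]),best.fun/m.sum()
def find(cam,names,i=None,**k):
    if i is None: i=r.camera_info(cam)
    out={}
    for n in names:
        for d in r.cut_out(cam,n)[:4]:
            if d["confidence"]<.3: continue
            p,e=fit(i,d["mask"],n,**k); print(n,"%.2f"%d["confidence"],np.round(d["pixel"]),d["mask"].sum(),"xy",np.round(p[:2],1),"yaw",round(np.degrees(p[2]),1),"err %.2f"%e,flush=True)
E
python3 - <<'E'
from h import *
r.camera("top"); find("top",M)
E
```

```text
fuse_link 0.72 [353. 243.] 912 xy [ 420.8 -412.4] yaw -57.7 err 0.53
fuse_link 0.65 [299. 260.] 603 xy [ 372.9 -289.8] yaw -14.2 err 0.07
contactor 0.80 [412. 197.] 1059 xy [ 521.1 -531.3] yaw 1.9 err 0.13
contactor 0.78 [258. 304.] 1010 xy [ 276.5 -209.9] yaw 1.9 err 0.11
contactor 0.61 [306. 346.] 1032 xy [ 199.1 -322.7] yaw -39.3 err 0.11
contactor 0.57 [356. 244.] 950 xy [ 419.7 -409.9] yaw 1.4 err 0.10
connector_half 0.71 [353. 169.] 342 xy [ 583.9 -406.6] yaw -18.9 err 0.21
fuse_cover 0.77 [302. 164.] 1621 xy [ 593.2 -292.4] yaw 3.0 err 0.04
fuse_holder 0.68 [228. 225.] 1883 xy [ 446.1 -146.8] yaw 3.4 err 0.05
contactor_base 0.77 [232. 178.] 2067 xy [ 553.5 -141.1] yaw 2.8 err 0.04
connector_base 0.88 [231. 130.] 1141 xy [ 661.1 -133.2] yaw 2.8 err 0.08
torch 0.98 [294. 215.] 767 xy [ 478.8 -283. ] yaw -9.8 err 0.27
hex_keys 0.66 [355. 203.] 394 xy [ 502.  -405.6] yaw 1.6 err 0.10
hex_keys 0.46 [353. 167.] 401 xy [ 582.1 -414.1] yaw -24.1 err 0.48
```

```bash
python3 - <<'E'
from h import *
a,b=r.camera_info("top"),r.camera_info("scene")
Pm=lambda i:np.diag([1,1,1])@np.array([[i["fx"],0,i["cx"]],[0,i["fy"],i["cy"]],[0,0,1]])@np.c_[i["R"],i["t"]]
for u,v in [((40,205),(122,138)),((38,168),(143,131)),((52,240),(108,150)),((135,299),(145,175)),((98,87),(208,131)),((358,66),(400,188))]:
    X=cv2.triangulatePoints(Pm(a),Pm(b),np.array(u,float),np.array(v,float)); X=(X[:3]/X[3]).ravel()
    print(u,np.round(X),np.round(proj(a,[X])),np.round(proj(b,[X])))
E
```

```text
(40, 205) [451. 139. 224.] [[ 41. 204.]] [[121. 138.]]
(38, 168) [517. 143. 227.] [[ 41. 166.]] [[141. 131.]]
(52, 240) [393. 122. 211.] [[ 53. 239.]] [[107. 150.]]
(135, 299) [308. -38. 201.] [[145. 291.]] [[136. 172.]]
(98, 87) [669.  68. 203.] [[98. 87.]] [[208. 131.]]
(358, 66) [ 788. -409.   71.] [[358.  66.]] [[400. 188.]]
```

```bash
python3 -m jog '[[0,0,1,0],[0,0,1,0],[0,0,1,0],[0,0,1,0],[0,0,1,0],[0.95,-1,0,-1],[0.95,-1,0,-1],[0.95,-1,0,-1]]' 1
python3 -m jog '[[0.95,-1,0,-1],[0.95,-1,0,-1],[0.95,-1,0,-1],[0.95,-1,0,-1],[0.95,-1,0,-1],[0.95,-1,0,-1],[0.95,-1,0,-1],[0.95,-1,0,-1]]'
python3 -m jog '[[0.95,-1,0,-1],[0,-1,0,0],[0,-1,0,0],[0,-1,0,0],[0,-1,0,0],[0,-1,0,0],[0,-1,0,0],[0,-1,0,0]]'
```

```text
t: 1.4
ee_pos: [297.7, 570.2, 331.5]
eef_rot: [-0.0, 0.356, 0.934, 0.0]
contact_force: [-0.1, 0.4, 0.0]
grip_width: 85.5
grip_force: 0.0
t: 2.2
ee_pos: [449.8, 409.9, 331.5]
eef_rot: [-0.0, 0.748, 0.664, 0.0]
contact_force: [0.5, 0.7, -0.4]
grip_width: 85.4
grip_force: 0.0
t: 3.0
ee_pos: [468.0, 249.2, 331.4]
eef_rot: [-0.0, 0.784, 0.62, 0.0]
contact_force: [0.5, 0.9, -0.3]
grip_width: 85.6
grip_force: 0.0
```

```bash
python3 -m jog '[[0,-1,0,0],[0,-1,0,0],[0,-1,0,0],[0,-1,0,0],[0,-1,0,0],[0,-1,0,0],[0,-1,0,0],[0,-1,0,0]]'
python3 -m jog '[[0,-1,0,0],[0,-1,0,0],[0,-1,0,0],[0,-1,0,0],[0,-1,0,0],[0,-1,0,0],[0,-1,0,0],[0,-1,0,0]]'
python3 -m jog '[[0,-1,0,0],[0,-1,0,0],[0,-1,0,0],[0,-1,0,0],[0,0,0,0]]'
python3 - <<'E'
from h import *
o=r.observe();im=r.camera("wrist"); cv2.imwrite("pics/w0.png",im[:,:,::-1]); i=r.camera_info("wrist"); print(o["ee_pos"],-i["R"].T@i["t"],i["R"].round(2),i["fx"])
E
```

```text
t: 3.8
ee_pos: [468.1, 89.2, 331.3]
eef_rot: [-0.0, 0.785, 0.62, 0.0]
contact_force: [-0.8, 0.4, 0.4]
grip_width: 85.2
grip_force: 0.0
t: 4.6
ee_pos: [467.8, -70.7, 331.3]
eef_rot: [-0.0, 0.785, 0.62, 0.0]
contact_force: [0.2, 0.4, 0.3]
grip_width: 85.4
grip_force: 0.0
t: 5.1
ee_pos: [467.3, -152.6, 331.5]
eef_rot: [0.0, 0.786, 0.618, -0.0]
contact_force: [0.2, -0.2, 0.3]
grip_width: 85.3
grip_force: 0.0
[ 467.25862356 -152.62678694  331.4784048 ] [486.22066355 -69.47813506 474.01347867] [[ 0.97 -0.23 -0.  ]
 [-0.22 -0.92  0.32]
 [-0.08 -0.31 -0.95]] 387.5206174341799
```

View pics/w0.png

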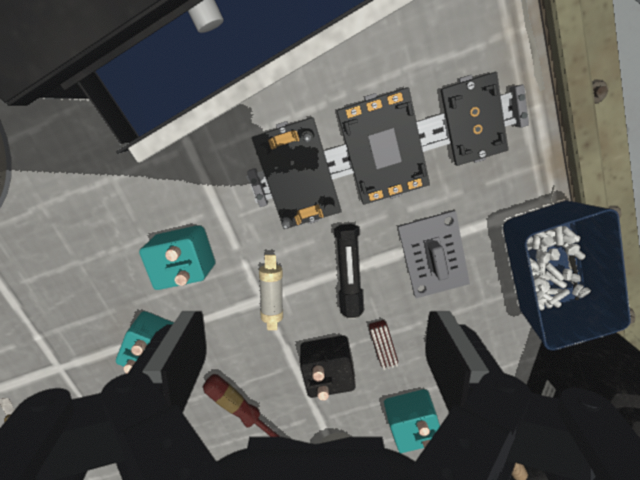

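The wrist view shows the holder (297,172), contactor base (383,145), connector base (475,117), fuse (270,290), cover (433,252), torch (347,270) and contactor (327,365), all unobstructed.

```bash
python3 - <<'E'
from h import *
i=r.camera_info("wrist")
find("wrist",["fuse_link","fuse_cover","fuse_holder","contactor_base","connector_base","contactor"],i)
r.cut_out
E
```

```text
fuse_link 0.64 [270. 290.] 1457 xy [ 373.4 -289.2] yaw -15.0 err 0.20
fuse_holder 0.64 [296. 175.] 6308 xy [ 446.2 -144.9] yaw 3.3 err 0.03
contactor_base 0.90 [387. 143.] 7372 xy [ 552.8 -138.1] yaw 3.7 err 0.03
contactor_base 0.47 [436. 256.] 4391 xy [ 589.  -294.6] yaw 6.5 err 0.34
contactor 0.94 [413. 421.] 2408 xy [ 521.8 -533.6] yaw 3.1 err 0.29
contactor 0.86 [324. 364.] 2885 xy [ 422.5 -409.3] yaw -4.8 err 0.13
contactor 0.82 [138. 334.] 1435 xy [ 191.6 -317.8] yaw 42.9 err 1.37
contactor 0.70 [176. 258.] 3647 xy [ 279.  -205.5] yaw 5.4 err 0.12
```

```bash
python3 -m jog '[[-0.67,-0.98,-1,0],[-0.67,-0.98,-1,0],[-0.67,-0.98,-1,0],[-0.67,-0.98,-1,0],[-0.67,-0.98,-1,0],[-0.67,-0.98,-1,0],[-0.67,-0.98,-1,-0.1],[0,0,-1,0]]'
python3 -m jog '[[0,0,-1,0],[0,0,-1,0],[0,0,-1,0],[0,0,-1,0],[0,0,-1,0],[0,0,-1,0],[0,0,-1,0],[0,0,-0.6,0]]'
python3 -m jog '[[0,0,-0.4,0],[0,0,-0.3,0],[0,0,0,0]]'
```

```text
t: 6.25
ee_pos: [372.7, -288.5, 170.8]
eef_rot: [0.0, 0.789, 0.614, -0.0]
contact_force: [0.2, 0.3, -0.4]
grip_width: 85.6
grip_force: 0.0
t: 7.05
ee_pos: [374.4, -285.6, 18.0]
eef_rot: [-0.001, 0.788, 0.616, -0.0]
contact_force: [-0.0, 0.2, 0.1]
grip_width: 85.7
grip_force: 0.0
t: 7.35
ee_pos: [374.4, -286.3, 5.1]
eef_rot: [-0.0, 0.788, 0.615, 0.0]
contact_force: [0.2, 0.1, -0.1]
grip_width: 85.5
grip_force: 0.0
```

```bash
python3 -m jog '[[0,-0.17,0,0],[0,0,0,0]]'; python3 -m jog '[[0,0,0,0],[0,0,0,0],[0,0,0,0],[0,0,0,0],[0,0,0,0],[0,0,0,0],[0,0,0,0]]' -1
```

```text
t: 7.55
ee_pos: [374.9, -290.6, 5.9]
eef_rot: [0.001, 0.788, 0.615, 0.0]
contact_force: [0.6, -0.4, -0.2]
grip_width: 85.5
grip_force: 0.0
t: 8.25
ee_pos: [374.6, -289.8, 5.6]
eef_rot: [0.0, 0.788, 0.615, 0.0]
contact_force: [-0.8, 1.6, 4.2]
grip_width: 26.6
grip_force: 58.7
```

```bash
python3 -m jog '[[0,0,0,0],[0,0,0,0],[0,0,0,0]]' -0.1; python3 -m jog '[[0,0,-0.2,0],[0,0,0,0]]';  python3 -m jog '[[0,0,0,0],[0,0,0,0],[0,0,0,0],[0,0,0,0],[0,0,0,0]]' -1
```

```text
t: 8.55
ee_pos: [374.4, -289.7, 5.2]
eef_rot: [-0.0, 0.788, 0.615, -0.0]
contact_force: [-0.4, 0.4, 0.5]
grip_width: 38.2
grip_force: 0.0
t: 8.75
ee_pos: [374.1, -289.5, 0.8]
eef_rot: [-0.0, 0.788, 0.615, -0.0]
contact_force: [-0.4, -0.3, 0.3]
grip_width: 38.2
grip_force: 0.0
t: 9.25
ee_pos: [374.2, -289.7, 1.3]
eef_rot: [-0.0, 0.788, 0.615, -0.0]
contact_force: [-0.8, 0.1, 2.6]
grip_width: 27.4
grip_force: 58.9
```

```bash
python3 -m jog '[[0,0,0.5,0],[0,0,1,0],[0,0,1,0],[0,0,1,0],[0,0,1,0],[0,0,1,0],[0.45,0.9,0.5,0.3],[0.45,0.9,0,0.3]]'
python3 -m jog '[[0.45,0.9,0,0.3],[0.45,0.9,0,0.4],[0.45,0.9,0,0.4],[0.45,0.9,0,0.4],[0.45,0.9,0,0.43],[0.45,0.9,0,0],[0,0,0,0]]'
python3 - <<'E'
from h import *
o=r.observe();im=r.camera("wrist"); cv2.imwrite("pics/w1.png",im[:,:,::-1]); i=r.camera_info("wrist"); print(o["ee_pos"])
find("wrist",["fuse_holder"],i,yaws=[0.05]); find("wrist",["fuse_link"],i,z0=o["ee_pos"][2]-2,yaws=[0.05])
E
```

```text
t: 10.05
ee_pos: [393.3, -254.3, 123.3]
eef_rot: [0.002, 0.766, 0.643, 0.001]
contact_force: [-0.1, 0.0, -0.9]
grip_width: 26.9
grip_force: 59.2
t: 10.75
ee_pos: [447.9, -143.1, 121.5]
eef_rot: [0.0, 0.684, 0.729, 0.001]
contact_force: [-0.2, 0.2, -0.2]
grip_width: 27.3
grip_force: 59.2
[ 447.92444397 -143.06117631  121.5253604 ]
fuse_holder 0.62 [310. 188.] 10307 xy [ 444.6 -144. ] yaw 3.6 err 0.91
fuse_link 0.59 [314. 320.] 16869 xy [ 446.2 -146.5] yaw 3.5 err 0.19
fuse_link 0.46 [471. 226.] 20319 xy [ 495.9 -109.3] yaw 3.3 err 0.55
```

View pics/w1.png

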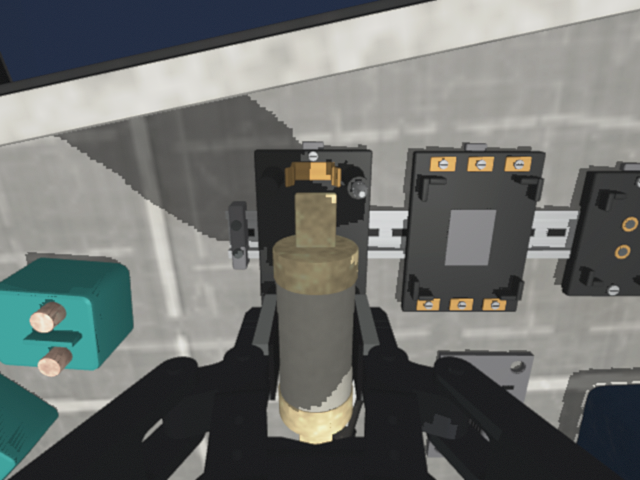

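```bash
python3 - <<'E'
from h import *
i=r.camera_info("wrist")
for uv,z in [((359,186),60),((255,151),14),((371,151),14)]: print(uv,back(i,uv,z).round(1))
p=(446.1,-145.5,.061)
c,s=np.cos(p[2]),np.sin(p[2])
for q in [(26,42,64),(26,42,48),(-38,59,14),(38,59,14)]:
    print(q,proj(i,[(p[0]+c*q[0]-s*q[1],p[1]+s*q[0]+c*q[1],q[2])]).round(1))
im=cv2.imread("pics/w1.png")[130:290,230:390]; cv2.imwrite("pics/w1c.png",cv2.resize(im,(640,640)[::1],interpolation=cv2.INTER_CUBIC)[:600])
E
```

```text
(359, 186) [ 466.1 -103.6   60. ]
(255, 151) [403.8 -94.3  14. ]
(371, 151) [477.4 -90.   14. ]
(26, 42, 64) [[366.6 184.8]]
(26, 42, 48) [[363.  179.1]]
(-38, 59, 14) [[256.3 142.4]]
(38, 59, 14) [[376.8 142.1]]
```

View pics/w1c.png

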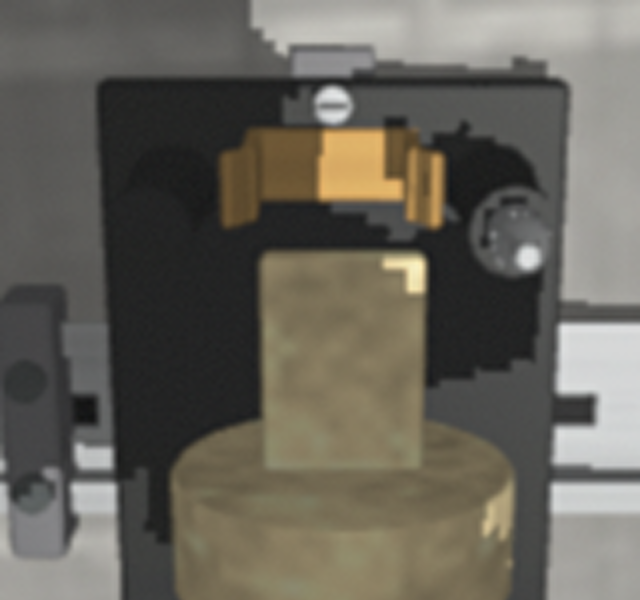

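```bash
python3 -m jog '[[-0.1,-0.15,-1,0],[0,0,-1,0],[0,0,-1,0],[0,0,-0.5,0],[0,0,0,0],[0,0,0,0],[0,0,0,0]]'
python3 - <<'E'
from h import *
i=r.camera_info("wrist");o=r.observe();im=r.camera("wrist"); cv2.imwrite("pics/w2.png",im[:,:,::-1]);  print(o["ee_pos"],o["eef_rot"])
for p,z in [((446,-146,.061),0)]:
  c,s=np.cos(p[2]),np.sin(p[2])
  for q in [(26,42,64),(26,42,48),(-26,42,48),(-38,59,14),(38,59,14)]:
    print(q,proj(i,[(p[0]+c*q[0]-s*q[1],p[1]+s*q[0]+c*q[1],q[2])]).round(1))
E
```

```text
t: 11.6
ee_pos: [444.9, -149.2, 52.1]
eef_rot: [0.001, 0.686, 0.727, 0.0]
contact_force: [-0.1, 0.4, -1.1]
grip_width: 27.4
grip_force: 59.2
[ 444.94273456 -149.16288083   52.11699189] [6.12308464e-04 6.86237978e-01 7.27376720e-01 4.12856126e-04]
(26, 42, 64) [[394.9 217.9]]
(26, 42, 48) [[386.9 206.3]]
(-26, 42, 48) [[253.8 206.6]]
(-38, 59, 14) [[236.7 151.9]]
(38, 59, 14) [[402.1 151.5]]
```

View pics/w2.png

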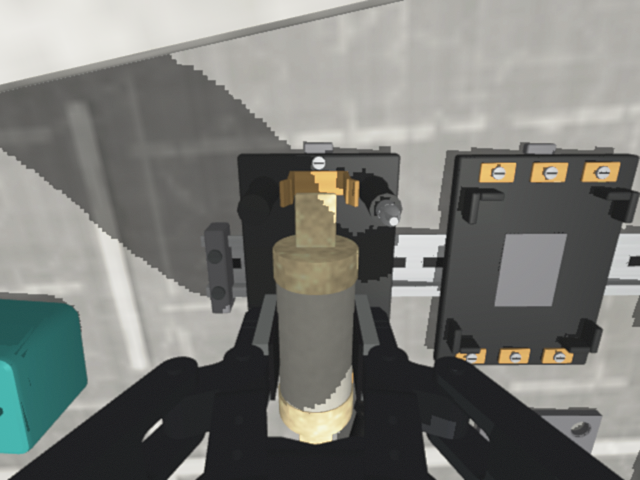

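```bash
python3 -m jog '[[0.05,0.1,-0.5,0],[0,0,-0.4,0],[0,0,-0.4,0],[0,0,-0.2,0],[0,0,-0.2,0],[0,0,0,0]]'
```

```text
t: 12.25
ee_pos: [445.0, -146.8, 16.8]
eef_rot: [-0.0, 0.686, 0.727, -0.0]
contact_force: [0.6, 1.0, -0.6]
grip_width: 27.3
grip_force: 59.2
```

```bash
python3 -m jog '[[0,0,-0.12,0],[0,0,0,0]]'; python3 -m jog '[[0,0,0,0],[0,0,0,0],[0,0,0,0],[0,0,0,0]]' 0.2;python3 -m jog '[[0,0,0.5,0],[0,0,1,0],[0,0,1,0],[0,0,1,0],[0,0,1,0],[0,0,1,0],[0,0,1,0],[0,0,1,0]]'; python3 -m jog '[[0,-0.8,1,0],[0,-0.8,0.5,0],[0,-0.8,0,0],[0,-0.8,0,0],[0,0,0,0],[0,0,0,0]]' 1
python3 - <<'E'
from h import *
i=r.camera_info("wrist");o=r.observe();im=r.camera("wrist"); cv2.imwrite("pics/w3.png",im[:,:,::-1]);  print(o["ee_pos"],o["eef_rot"])
find("wrist",["fuse_link"],i,z0=14,yaws=[0.05]);find("wrist",["fuse_holder","contactor_base","connector_base"],i,yaws=[0.05]);find("wrist",["fuse_cover"],i,yaws=[0.05])
E
```

```text
t: 12.45
ee_pos: [445.6, -146.9, 15.3]
eef_rot: [0.0, 0.686, 0.727, 0.0]
contact_force: [-0.8, -0.6, 3.2]
grip_width: 27.1
grip_force: 59.7
t: 12.85
ee_pos: [445.5, -146.7, 14.9]
eef_rot: [0.0, 0.686, 0.728, 0.0]
contact_force: [-0.4, -0.4, -0.1]
grip_width: 51.0
grip_force: 0.0
t: 13.65
ee_pos: [445.0, -146.9, 166.2]
eef_rot: [-0.0, 0.686, 0.727, 0.0]
contact_force: [-0.3, -0.2, -0.1]
grip_width: 51.1
grip_force: 0.0
t: 14.25
ee_pos: [444.9, -211.0, 194.7]
eef_rot: [-0.0, 0.687, 0.727, -0.0]
contact_force: [0.3, -0.2, -0.7]
grip_width: 85.3
grip_force: 0.0
[ 444.88772867 -210.9594885   194.68795381] [-3.52463021e-04  6.86647902e-01  7.26990026e-01 -1.89340017e-04]
fuse_link 0.79 [321. 125.] 4680 xy [ 444.7 -146.9] yaw 3.4 err 0.11
fuse_holder 0.85 [342. 119.] 9536 xy [ 445.7 -147.1] yaw 3.7 err 0.54
contactor_base 0.61 [456. 119.] 16020 xy [ 552.9 -140.4] yaw 3.8 err 0.05
connector_base 0.56 [586. 124.] 9625 xy [ 662.4 -133.1] yaw 3.5 err 0.08
fuse_cover 0.88 [469. 281.] 6593 xy [ 592.7 -292.7] yaw 3.3 err 0.23
```

View pics/w3.png

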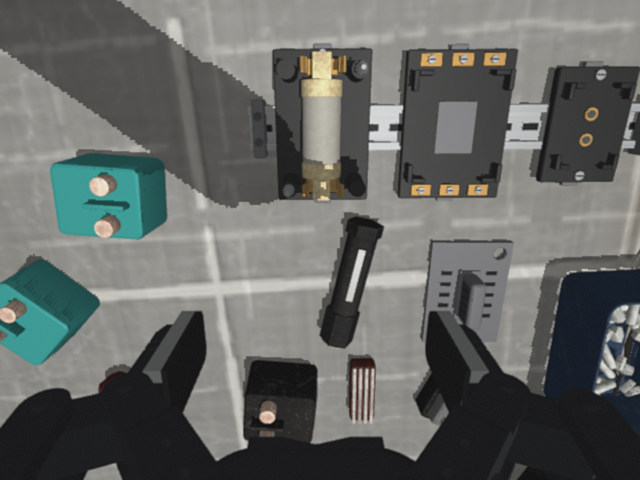

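```bash
python3 -m jog '[[0.92,-0.5,-0.7,0],[0.92,-0.5,-0.7,0],[0.92,-0.5,-0.7,0],[0.92,-0.5,-0.7,0],[0.92,-0.5,-0.7,0],[0.92,-0.5,-0.7,0],[0.92,-0.5,-0.7,0],[0.92,-0.5,-0.7,0]]' 0
python3 -m jog '[[0,0,0,0],[0,0,0,0],[0,0,0,0]]'
python3 - <<'E'
from h import *
i=r.camera_info("wrist");P=[r.observe()["ee_pos"]];im=r.camera("wrist"); P.append(r.observe()["ee_pos"]); print(np.round(P,1))
find("wrist",["fuse_cover"],i,yaws=[0.05])
E
```

```text
t: 15.35
ee_pos: [593.5, -290.5, 81.9]
eef_rot: [-0.0, 0.686, 0.728, 0.0]
contact_force: [0.5, 0.1, 0.7]
grip_width: 42.5
grip_force: 0.0
t: 15.65
ee_pos: [592.0, -290.5, 83.4]
eef_rot: [-0.0, 0.686, 0.727, 0.0]
contact_force: [0.9, -0.1, 0.1]
grip_width: 42.8
grip_force: 0.0
[[ 592.  -290.5   83.4]
 [ 592.2 -290.5   83.6]]
fuse_cover 0.90 [317. 242.] 19083 xy [ 592.6 -293. ] yaw 3.3 err 0.05
```

```bash
python3 -m jog '[[0.03,-0.12,-1,0],[0,0,-1,0],[0,0,-1,0],[0,0,-0.45,0],[0,0,-0.3,0],[0,0,0,0]]'; python3 -m jog '[[0,0,0,0],[0,0,0,0],[0,0,0,0],[0,0,0,0],[0,0,0,0]]' -1;  python3 -m jog '[[0,0,0.5,0],[0,0,1,0],[0,0,1,0],[0,0,1,0],[0,0,1,0],[0,0,1,0],[-0.7,0.7,0.5,0],[-0.7,0.7,0,0]]'
```

```text
t: 16.35
ee_pos: [592.8, -293.1, 7.3]
eef_rot: [-0.0, 0.686, 0.727, -0.0]
contact_force: [0.4, 0.6, 0.4]
grip_width: 42.8
grip_force: 0.0
t: 16.85
ee_pos: [593.9, -293.6, 9.0]
eef_rot: [0.001, 0.686, 0.727, 0.0]
contact_force: [-0.1, -0.7, 5.6]
grip_width: 12.8
grip_force: 60.7
t: 17.65
ee_pos: [565.6, -265.7, 130.0]
eef_rot: [0.001, 0.686, 0.727, 0.001]
contact_force: [0.4, 0.0, -0.4]
grip_width: 12.7
grip_force: 59.8
```

```bash
python3 -m jog '[[-0.75,0.74,0,0],[-0.75,0.74,0,0],[-0.75,0.74,0,0],[-0.75,0.74,0,0],[-0.75,0.74,0,0],[-0.75,0.74,0,0],[-0.75,0.74,0,0],[-0.75,0.74,0,0]]';python3 -m jog '[[0,0,0,0],[0,0,0,0],[0,0,0,0],[0,0,0,0]]'
python3 - <<'E'
from h import *
i=r.camera_info("wrist");P=[r.observe()["ee_pos"]];im=r.camera("wrist"); P.append(r.observe()["ee_pos"]);cv2.imwrite("pics/w4.png",im[:,:,::-1]); print(np.round(P,1),r.observe()["eef_rot"])
find("wrist",["fuse_cover"],i,yaws=[0.05],z0=P[0][2]-8.2)
p=(445.8,-147,.061)
c,s=np.cos(p[2]),np.sin(p[2])
for q in [(26,42,64),(26,42,48),(-26,42,48),(-38,59,14),(38,59,14)]:
    print(q,proj(i,[(p[0]+c*q[0]-s*q[1],p[1]+s*q[0]+c*q[1],q[2])]).round(1))
E
```

```text
t: 18.45
ee_pos: [444.3, -146.1, 128.2]
eef_rot: [-0.0, 0.686, 0.727, 0.0]
contact_force: [0.4, 0.5, -0.6]
grip_width: 12.5
grip_force: 59.8
t: 18.85
ee_pos: [445.8, -147.5, 128.1]
eef_rot: [0.0, 0.686, 0.727, 0.0]
contact_force: [-0.3, -0.5, -0.3]
grip_width: 13.1
grip_force: 59.8
[[ 445.8 -147.5  128.1]
 [ 445.7 -147.4  128. ]] [ 3.29917849e-04  6.86340516e-01  7.27280263e-01 -7.96979049e-05]
fuse_cover 0.72 [314. 259.] 28622 xy [ 444.8 -146.8] yaw 3.2 err 0.39
(26, 42, 64) [[364.8 182.6]]
(26, 42, 48) [[361.5 177.2]]
(-26, 42, 48) [[271.6 177.4]]
(-38, 59, 14) [[257.6 141.7]]
(38, 59, 14) [[375.  141.4]]
```

View pics/w4.png

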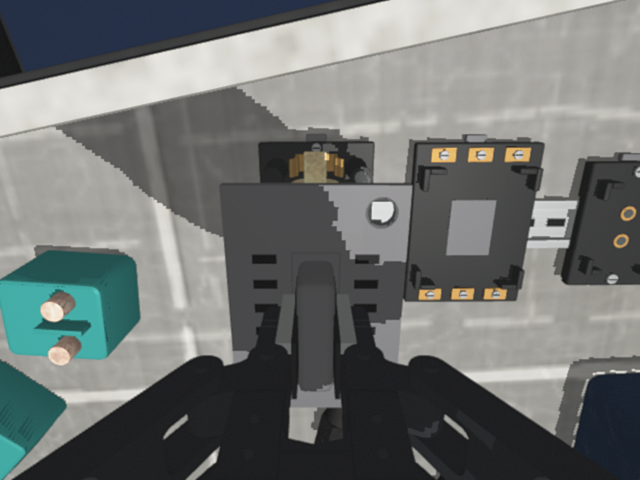

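```bash
python3 - <<'E'
from h import *
i=r.camera_info("wrist"); a=.058
R=np.array([[np.cos(a),-np.sin(a)],[np.sin(a),np.cos(a)]])
im=cv2.imread("pics/w4.png"); g=im[190:235,355:410]
m=cv2.inRange(cv2.cvtColor(g,cv2.COLOR_BGR2GRAY),0,95); 
cv2.imwrite("pics/hole.png",cv2.resize(im[170:250,210:420],None,fx=3.8,fy=3.8,interpolation=cv2.INTER_CUBIC))
for z in(122,125,128):
  for uv,q in [((383,212),(26,42)),((220,184),(-37,53)),((412,184),(37,53))]:
    print(z,uv,(back(i,uv,z)[:2]-R@q).round(1))
E
```

```text
122 (383, 212) [ 445.6 -147. ]
122 (220, 184) [ 444.7 -146.8]
122 (412, 184) [ 445.2 -146.8]
125 (383, 212) [ 445.  -146.2]
125 (220, 184) [ 445.4 -146.2]
125 (412, 184) [ 444.4 -146.2]
128 (383, 212) [ 444.4 -145.4]
128 (220, 184) [ 446.1 -145.5]
128 (412, 184) [ 443.6 -145.6]
```

View pics/hole.png

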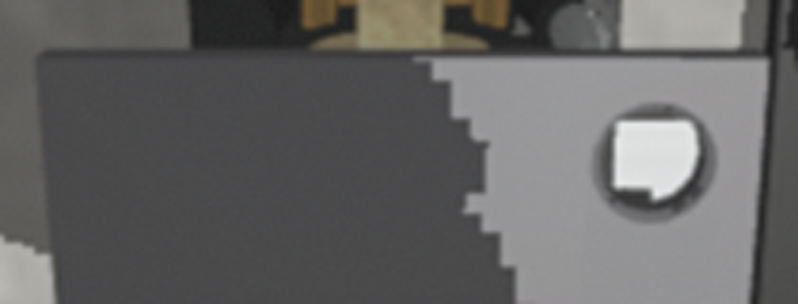

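```bash
python3 -m jog '[[0.03,-0.02,-1,0],[0,0,-1,0],[0,0,-0.5,0],[0,0,0,0],[0,0,0,0],[0,0,0,0]]'
python3 - <<'E'
from h import *
i=r.camera_info("wrist");P=[r.observe()["ee_pos"]];im=r.camera("wrist"); P.append(r.observe()["ee_pos"]);print(np.round(P,1))
cv2.imwrite("pics/w5.png",cv2.resize(im[120:260,210:420,::-1],None,fx=3.8,fy=3.8,interpolation=cv2.INTER_CUBIC))
E
```

```text
t: 19.55
ee_pos: [446.3, -147.4, 78.6]
eef_rot: [0.001, 0.686, 0.727, 0.0]
contact_force: [0.5, -0.1, -0.9]
grip_width: 12.8
grip_force: 59.8
[[ 446.3 -147.4   78.6]
 [ 446.4 -147.4   78.6]]
```

View pics/w5.png

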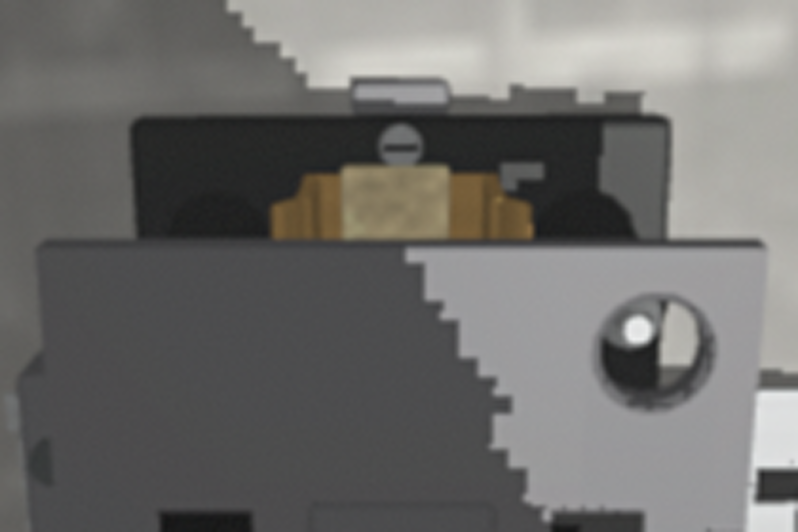

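```bash
python3 - <<'E'
from h import *
i=r.camera_info("wrist")
print(back(i,(377.1,206.8),64).round(1))
for z in(73,74,75,76): print(z,back(i,(382.4,212.1),z).round(1))
E
```

```text
[ 468.9 -103.8   64. ]
73 [ 469.6 -103.5   73. ]
74 [ 469.4 -103.3   74. ]
75 [ 469.2 -103.    75. ]
76 [ 469.  -102.7   76. ]
```

```bash
python3 -m jog '[[-0.01,-0.03,-0.25,0],[0,0,-0.25,0],[0,0,-0.2,0],[0,0,0,0]]'; python3 -m jog '[[0,0,-0.2,0],[0,0,-0.1,0],[0,0,0,0]]'
```

```text
t: 20.0
ee_pos: [445.3, -147.7, 63.3]
eef_rot: [-0.0, 0.686, 0.728, -0.0]
contact_force: [0.2, -0.1, -2.1]
grip_width: 12.8
grip_force: 59.8
t: 20.3
ee_pos: [445.4, -147.7, 57.6]
eef_rot: [-0.0, 0.686, 0.728, -0.0]
contact_force: [-0.0, -0.1, -1.4]
grip_width: 12.8
grip_force: 59.8
```

Sliding down over the pins without force; press to the shoulders and release.

```bash
python3 -m jog '[[0,0,-0.1,0],[0,0,0,0]]'; python3 -m jog '[[0,0,-0.08,0],[0,0,0,0]]'; python3 -m jog '[[0,0,0,0],[0,0,0,0],[0,0,0,0],[0,0,0,0]]' 0; python3 -m jog '[[0,0,0.5,0],[0,0,1,0],[0,0,1,0],[0,0,1,0],[0,0,1,0],[0,0,1,0],[0,0,0.5,0],[0,0,0,0]]'; python3 -m jog '[[0,-1,0,0],[0,-1,0,0],[0,-1,0,0],[0,0,0,0],[0,0,0,0]]' 1
python3 - <<'E'
from h import *
i=r.camera_info("wrist");P=[r.observe()["ee_pos"]];im=r.camera("wrist"); P.append(r.observe()["ee_pos"]);print(np.round(P,1))
cv2.imwrite("pics/w6.png",im[:,:,::-1])
find("wrist",["fuse_cover"],i,yaws=[0.05],z0=48)
find("wrist",["contactor_base","connector_base"],i,yaws=[0.05])
E
```

```text
t: 20.5
ee_pos: [445.6, -147.8, 56.8]
eef_rot: [-0.0, 0.686, 0.727, 0.001]
contact_force: [-4.3, 2.2, 16.6]
grip_width: 12.8
grip_force: 62.3
t: 20.7
ee_pos: [445.7, -147.8, 56.7]
eef_rot: [-0.001, 0.686, 0.727, 0.002]
contact_force: [-11.5, 5.1, 43.7]
grip_width: 12.7
grip_force: 66.1
t: 21.1
ee_pos: [445.5, -147.7, 54.1]
eef_rot: [-0.0, 0.686, 0.728, -0.0]
contact_force: [-0.2, 0.2, -0.6]
grip_width: 42.7
grip_force: 0.0
t: 21.9
ee_pos: [446.5, -147.8, 175.5]
eef_rot: [0.001, 0.686, 0.728, 0.001]
contact_force: [-0.7, -0.3, 0.1]
grip_width: 42.7
grip_force: 0.0
t: 22.4
ee_pos: [444.9, -207.6, 173.5]
eef_rot: [-0.001, 0.687, 0.727, -0.0]
contact_force: [0.2, 0.2, 0.2]
grip_width: 85.4
grip_force: 0.0
[[ 444.9 -207.6  173.5]
 [ 445.1 -207.   173.6]]
fuse_cover 0.80 [322. 130.] 18441 xy [ 445. -147.] yaw 3.3 err 0.03
contactor_base 0.65 [464. 122.] 17906 xy [ 553.2 -140.5] yaw 4.0 err 0.05
contactor_base 0.56 [600. 135.] 9840 xy [ 674.6 -122.1] yaw 2.4 err 0.27
connector_base 0.70 [599. 135.] 9797 xy [ 663.6 -133.1] yaw 3.7 err 0.04
```

View pics/w6.png

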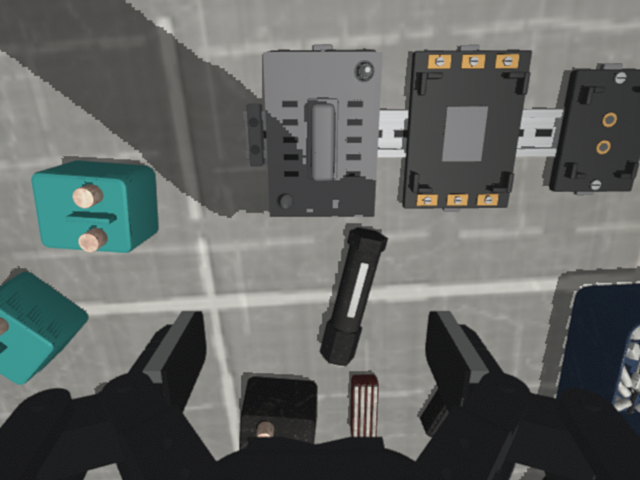

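```bash
python3 -m jog '[[-0.08,-0.72,0,-0.96],[-0.08,-0.72,0,-0.96],[-0.08,-0.72,0,-0.96],[-0.08,-0.72,0,-0.96],[-0.08,-0.72,0,-0.96],[-0.08,-0.72,0,-0.96],[-0.08,-0.72,0,-0.96],[-0.08,-0.72,0,-0.96]]'; python3 -m jog '[[-0.08,-0.72,0,-0.96],[-0.08,-0.72,0,-0.96],[-0.08,-0.72,0,-0.96],[-0.08,-0.72,0,-0.96],[-0.08,-0.72,0,-0.96],[-0.08,-0.72,0,-0.96],[0,0,0,0],[0,0,0,0]]'; python3 -m jog '[[0,0,-1,0],[0,0,-0.5,0],[0,0,0,0],[0,0,0,0]]'
python3 - <<'E'
from h import *
i=r.camera_info("wrist");P=[r.observe()["ee_pos"]];im=r.camera("wrist"); P.append(r.observe()["ee_pos"]);print(np.round(P,1))
cv2.imwrite("pics/w7.png",im[:,:,::-1])
find("wrist",["contactor"],i,yaws=[0]);find("wrist",["connector_half"],i,yaws=[-.3])
E
```

```text
t: 23.4
ee_pos: [433.1, -322.6, 174.2]
eef_rot: [-0.0, 0.939, 0.345, 0.0]
contact_force: [-0.0, 0.1, 0.1]
grip_width: 85.5
grip_force: 0.0
t: 24.2
ee_pos: [423.3, -408.6, 173.9]
eef_rot: [-0.0, 1.0, 0.01, -0.0]
contact_force: [0.5, 0.7, -0.9]
grip_width: 85.0
grip_force: 0.0
t: 24.6
ee_pos: [423.4, -408.9, 144.5]
eef_rot: [-0.0, 1.0, 0.009, -0.0]
contact_force: [0.1, -0.4, 1.0]
grip_width: 85.6
grip_force: 0.0
[[ 423.4 -408.9  144.5]
 [ 423.5 -409.3  144.8]]
contactor 0.87 [ 67. 371.] 5011 xy [ 287.6 -209.2] yaw 40.9 err 1.18
contactor 0.85 [525.  76.] 15942 xy [ 518.6 -533.3] yaw 4.1 err 0.14
contactor 0.62 [318. 229.] 9372 xy [ 420.8 -411.9] yaw -2.0 err 0.17
contactor 0.62 [221. 432.] 1964 xy [ 189.9 -327.2] yaw -19.5 err 1.44
connector_half 0.68 [337.   3.] 240 xy [ 588.9 -413.7] yaw -38.8 err 0.30
connector_half 0.53 [ 3. 61.] 494 xy [ 541.1 -180.6] yaw -87.6 err 0.29
```

View pics/w7.png

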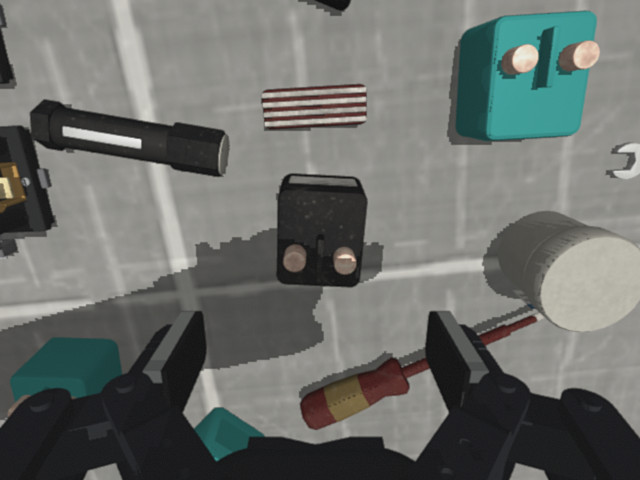

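```bash
python3 -m jog '[[-0.1,-0.07,-1,0],[0,0,-1,0],[0,0,-1,0],[0,0,-1,0],[0,0,-1,0],[0,0,-1,0],[0,0,-0.5,0],[0,0,-0.2,0]]'; python3 -m jog '[[0,0,0,0],[0,0,0,0],[0,0,0,0],[0,0,0,0],[0,0,0,0]]' -1; python3 -m jog '[[0,0,0.5,0],[0,0,1,0],[0,0,1,0],[0,0,1,0],[0,0,1,0],[0,0,1,0],[0,0,0.5,0],[0,0,0,0]]'
```

```text
t: 25.55
ee_pos: [421.1, -410.7, 9.8]
eef_rot: [-0.0, 1.0, 0.008, -0.0]
contact_force: [-0.7, -0.0, 0.3]
grip_width: 85.1
grip_force: 0.0
t: 26.05
ee_pos: [421.6, -411.7, 11.9]
eef_rot: [0.001, 1.0, 0.008, 0.001]
contact_force: [-0.7, 0.2, 5.7]
grip_width: 56.9
grip_force: 64.4
t: 26.85
ee_pos: [421.6, -411.2, 131.8]
eef_rot: [0.001, 1.0, 0.008, 0.001]
contact_force: [0.2, 0.4, -4.1]
grip_width: 57.1
grip_force: 65.3
```

```bash
python3 -m jog '[[0.47,0.965,0,0.965],[0.47,0.965,0,0.965],[0.47,0.965,0,0.965],[0.47,0.965,0,0.965],[0.47,0.965,0,0.965],[0.47,0.965,0,0.965],[0.47,0.965,0,0.965],[0.47,0.965,0,0.965]]'; python3 -m jog '[[0.47,0.965,0,0.965],[0.47,0.965,0,0.965],[0.47,0.965,0,0.965],[0.47,0.965,0,0.965],[0.47,0.965,0,0.965],[0.47,0.965,0,0.965],[0,0,0,0],[0,0,0,0]]'; python3 -m jog '[[0,0,-1,0],[0,0,-0.6,0],[0,0,0,0],[0,0,0,0],[0,0,0,0]]'
python3 - <<'E'
from h import *
i=r.camera_info("wrist");P=[r.observe()["ee_pos"]];im=r.camera("wrist"); P.append(r.observe()["ee_pos"]);print(np.round(P,1))
cv2.imwrite("pics/w8.png",im[:,:,::-1])
find("wrist",["contactor"],i,yaws=[1.6],z0=P[0][2]-11)
p=(553.1,-140.4,.064)
c,s=np.cos(p[2]),np.sin(p[2])
for q in [(-42,58,14),(42,58,14)]:
    print(q,proj(i,[(p[0]+c*q[0]-s*q[1],p[1]+s*q[0]+c*q[1],q[2])]).round(1))
E
```

```text
t: 27.65
ee_pos: [496.0, -255.0, 129.4]
eef_rot: [-0.001, 0.89, 0.456, -0.001]
contact_force: [0.0, -0.3, -3.7]
grip_width: 56.9
grip_force: 65.3
t: 28.45
ee_pos: [552.1, -140.1, 129.5]
eef_rot: [-0.001, 0.683, 0.73, -0.0]
contact_force: [-1.6, -0.8, -3.7]
grip_width: 57.3
grip_force: 65.2
t: 28.95
ee_pos: [553.0, -141.1, 98.8]
eef_rot: [0.0, 0.683, 0.73, 0.0]
contact_force: [0.8, -0.2, -3.3]
grip_width: 57.3
grip_force: 65.2
[[ 553.  -141.1   98.8]
 [ 553.2 -140.9   99. ]]
contactor 0.67 [314. 331.] 35438 xy [ 554.7 -141.4] yaw 90.9 err 0.28
(-42, 58, 14) [[244.3 147.6]]
(42, 58, 14) [[390. 148.]]
```

View pics/w8.png

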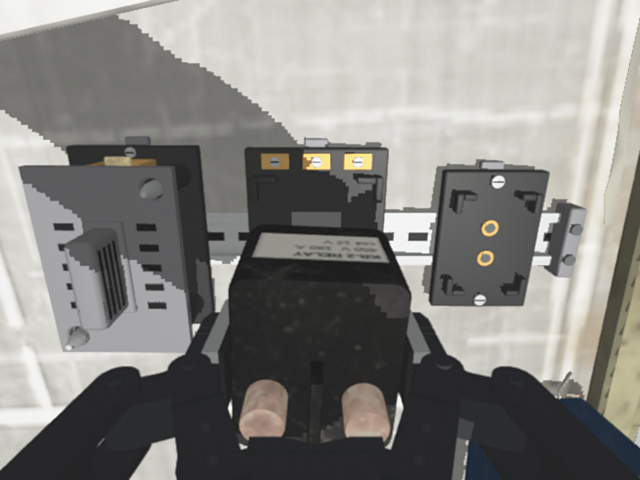

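```bash
python3 - <<'E'
from h import *
i=r.camera_info("wrist")
for uv in [(252,227),(388,227),(320,227)]: print(back(i,uv,87.5).round(1))
E
```

```text
[ 523.7 -108.4   87.5]
[ 580.3 -104.6   87.5]
[ 552.  -106.5   87.5]
```

```bash
python3 -m jog '[[0,0.05,-1,0],[0,0,-1,0],[0,0,-1,0],[0,0,-0.25,0],[0,0,-0.25,0],[0,0,0,0]]'; python3 -m jog '[[0,0,-0.1,0],[0,0,0,0]]'
```

```text
t: 29.65
ee_pos: [553.1, -139.7, 28.6]
eef_rot: [0.0, 0.683, 0.73, 0.0]
contact_force: [0.3, -0.5, -4.2]
grip_width: 57.3
grip_force: 65.2
t: 29.85
ee_pos: [553.2, -139.6, 26.9]
eef_rot: [0.0, 0.683, 0.73, 0.0]
contact_force: [-0.6, -0.1, -4.1]
grip_width: 57.0
grip_force: 65.2
```

```bash
python3 -m jog '[[0,0,-0.1,0],[0,0,0,0]]'; python3 -m jog '[[0,0,0,0],[0,0,0,0],[0,0,0,0],[0,0,0,0]]' 0.75; python3 -m jog '[[0,0,0.5,0],[0,0,1,0],[0,0,1,0],[0,0,1,0],[0,0,1,0],[0,0,1,0],[0,0,1,0],[0,-0.9,1,0]]'; python3 -m jog '[[0.25,-0.9,0,-0.4],[0.25,-0.9,0,-0.4],[0.25,-0.9,0,-0.4],[0.25,-0.9,0,-0.4],[0.25,-0.9,0,-0.4],[0.25,-0.9,0,-0.4],[0,-0.9,0,-0.4],[0,-0.9,0,-0.4]]' 0.2; python3 -m jog '[[0,-0.9,0,0],[0,-0.9,0,0],[0,-0.9,0,0],[0,-0.9,0,0],[0,-0.9,0,0],[0,-0.9,0,0],[0,0,0,0],[0,0,0,0]]'
python3 - <<'E'
from h import *
i=r.camera_info("wrist");P=[r.observe()["ee_pos"]];im=r.camera("wrist"); P.append(r.observe()["ee_pos"]);print(np.round(P,1))
cv2.imwrite("pics/w9.png",im[:,:,::-1])
find("wrist",["connector_half"],i,yaws=[-.3])
E
```

```text
t: 30.05
ee_pos: [553.3, -139.7, 25.9]
eef_rot: [0.0, 0.683, 0.73, 0.001]
contact_force: [-3.0, 1.4, 10.8]
grip_width: 56.8
grip_force: 67.1
t: 30.45
ee_pos: [552.9, -139.6, 24.4]
eef_rot: [0.0, 0.683, 0.73, 0.0]
contact_force: [0.4, 0.2, 0.5]
grip_width: 74.7
grip_force: 0.0
t: 31.25
ee_pos: [553.1, -155.2, 175.4]
eef_rot: [-0.001, 0.682, 0.732, 0.001]
contact_force: [0.1, -0.1, 0.3]
grip_width: 74.9
grip_force: 0.0
t: 32.05
ee_pos: [582.7, -303.0, 174.3]
eef_rot: [-0.0, 0.811, 0.585, -0.0]
contact_force: [-0.5, -0.6, -0.2]
grip_width: 50.8
grip_force: 0.0
t: 32.85
ee_pos: [582.2, -410.1, 174.1]
eef_rot: [-0.0, 0.81, 0.586, -0.0]
contact_force: [-0.1, 0.2, 0.5]
grip_width: 51.3
grip_force: 0.0
[[ 582.2 -410.1  174.1]
 [ 582.7 -409.2  174. ]]
connector_half 0.84 [318. 205.] 2639 xy [ 585.2 -406.9] yaw -18.3 err 0.10
```

View pics/w9.png

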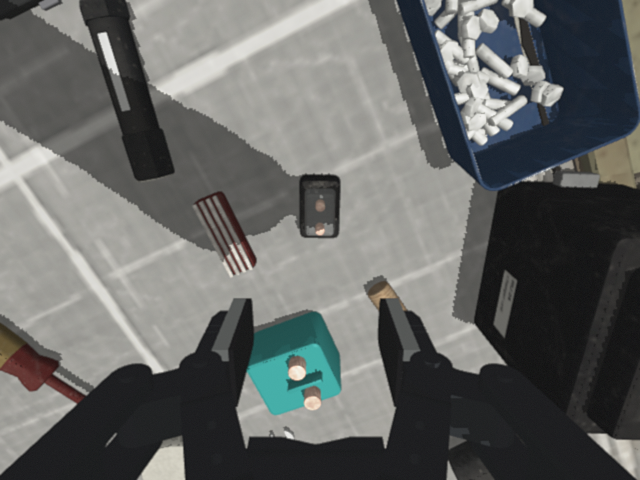

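```bash
python3 -m jog '[[0.13,0.12,-1,0],[0,0,-1,0],[0,0,-1,0],[0,0,-1,0],[0,0,-1,0],[0,0,-1,0],[0,0,-1,0],[0,0,0,0]]'; python3 -m jog '[[0,0,-0.9,0],[0,0,-0.5,0],[0,0,0,0]]'; python3 -m jog '[[0,0,0,0],[0,0,0,0],[0,0,0,0],[0,0,0,0]]' -1; python3 -m jog '[[0,0,0.5,0],[0,0,1,0],[0,0,1,0],[0,0,1,0],[0,0,1,0],[0,0,1,0],[0,0,0.5,0],[0,0,0,0]]'
```

```text
t: 33.75
ee_pos: [583.9, -405.4, 30.7]
eef_rot: [-0.003, 0.81, 0.587, -0.001]
contact_force: [0.3, -0.4, -0.3]
grip_width: 51.5
grip_force: 0.0
t: 34.05
ee_pos: [584.6, -406.4, 4.5]
eef_rot: [-0.001, 0.81, 0.587, -0.0]
contact_force: [0.4, -0.5, 0.2]
grip_width: 51.4
grip_force: 0.0
t: 34.45
ee_pos: [585.7, -407.4, 7.0]
eef_rot: [0.001, 0.81, 0.587, 0.0]
contact_force: [-0.3, 1.2, 2.8]
grip_width: 32.1
grip_force: 61.2
t: 35.25
ee_pos: [586.2, -407.9, 128.8]
eef_rot: [0.002, 0.81, 0.587, 0.001]
contact_force: [-0.2, -0.3, -0.2]
grip_width: 32.3
grip_force: 60.9
```

```bash
python3 -m jog '[[0.275,0.98,0,0.23],[0.275,0.98,0,0.23],[0.275,0.98,0,0.23],[0.275,0.98,0,0.23],[0.275,0.98,0,0.23],[0.275,0.98,0,0.23],[0.275,0.98,0,0.23],[0.275,0.98,0,0.23]]'; python3 -m jog '[[0.275,0.98,0,0.23],[0.275,0.98,0,0.23],[0.275,0.98,0,0.23],[0.275,0.98,0,0.23],[0.275,0.98,0,0.23],[0.275,0.98,0,0.23],[0,0,0,0],[0,0,0,0]]'; python3 -m jog '[[0,0,-1,0],[0,0,-0.6,0],[0,0,0,0],[0,0,0,0],[0,0,0,0]]'
python3 - <<'E'
from h import *
i=r.camera_info("wrist");P=[r.observe()["ee_pos"]];im=r.camera("wrist"); P.append(r.observe()["ee_pos"]);print(np.round(P,1))
cv2.imwrite("pics/w10.png",im[:,:,::-1])
find("wrist",["connector_half"],i,yaws=[.06],z0=P[0][2]-7)
p=(663,-133.1,.064)
c,s=np.cos(p[2]),np.sin(p[2])
for q in [(-31,45,14),(31,45,14)]:
    print(q,proj(i,[(p[0]+c*q[0]-s*q[1],p[1]+s*q[0]+c*q[1],q[2])]).round(1))
E
```

```text
t: 36.05
ee_pos: [629.7, -248.8, 126.2]
eef_rot: [-0.0, 0.74, 0.673, -0.0]
contact_force: [1.2, -0.4, -0.9]
grip_width: 32.3
grip_force: 60.9
t: 36.85
ee_pos: [662.5, -132.2, 126.3]
eef_rot: [0.0, 0.682, 0.732, -0.0]
contact_force: [0.8, -0.2, -0.6]
grip_width: 32.8
grip_force: 60.9
t: 37.35
ee_pos: [662.7, -133.4, 95.0]
eef_rot: [0.001, 0.682, 0.731, 0.0]
contact_force: [-0.0, -0.5, 0.3]
grip_width: 32.6
grip_force: 60.9
[[ 662.7 -133.4   95. ]
 [ 662.8 -133.2   95.1]]
connector_half 0.76 [315. 320.] 11290 xy [ 662.2 -134.7] yaw 5.0 err 0.16
(-31, 45, 14) [[264.  171.9]]
(31, 45, 14) [[371.2 172.4]]
```

View pics/w10.png

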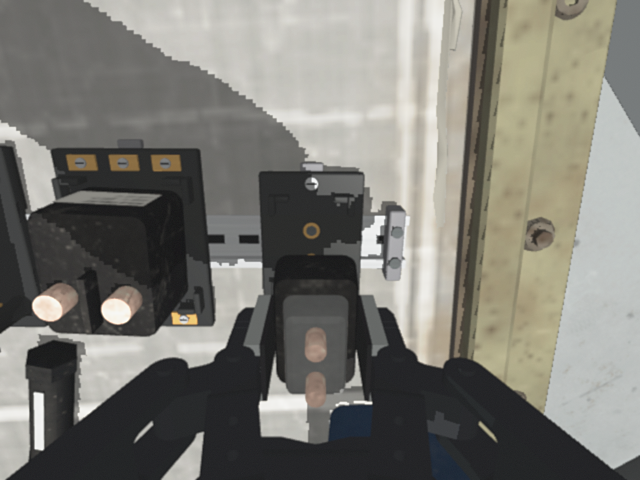

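```bash
python3 - <<'E'
from h import *
i=r.camera_info("wrist")
print(back(i,(311,231),14).round(1),back(i,(311,184),14).round(1),back(i,(315,257),88).round(1))
E
```

```text
[ 658.8 -123.9   14. ] [656.9 -95.   14. ] [ 660.3 -110.6   88. ]
```

```bash
python3 -m jog '[[-0.1,0.06,-1,0],[0,0,-1,0],[0,0,-0.5,0],[0,0,0,0],[0,0,0,0],[0,0,0,0]]'
python3 - <<'E'
from h import *
i=r.camera_info("wrist");P=[r.observe()["ee_pos"]];im=r.camera("wrist"); P.append(r.observe()["ee_pos"]);print(np.round(P,1))
cv2.imwrite("pics/w11.png",cv2.resize(im[110:310,200:440,::-1],None,fx=2.9,fy=2.9,interpolation=cv2.INTER_CUBIC))
E
```

```text
t: 38.05
ee_pos: [661.2, -132.0, 45.5]
eef_rot: [0.001, 0.682, 0.731, 0.0]
contact_force: [0.2, -0.0, -0.6]
grip_width: 32.6
grip_force: 60.9
[[ 661.2 -132.    45.5]
 [ 661.1 -131.9   45.4]]
```

View pics/w11.png

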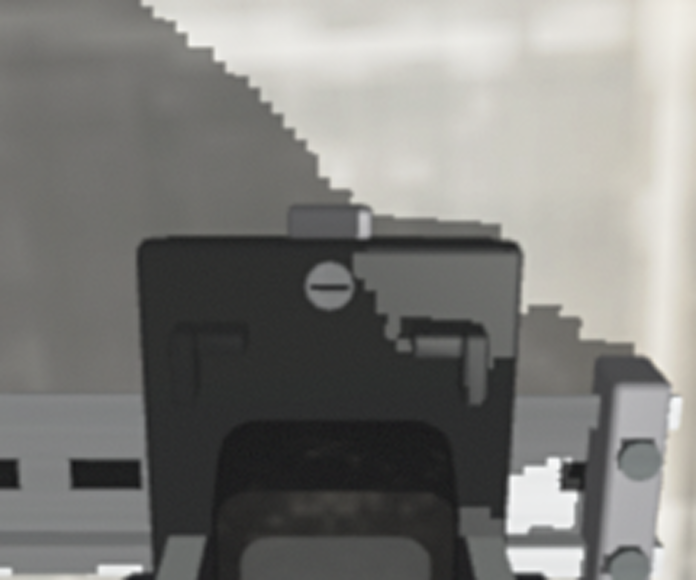

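```bash
python3 - <<'E'
from h import *
i=r.camera_info("wrist"); a=.064
R=np.array([[np.cos(a),-np.sin(a)],[np.sin(a),np.cos(a)]])
z=lambda u,v:(200+u/2.9,110+v/2.9)
for uv,h,q in [(z(330,240),14,(0,45)),(z(137,242),14,(-31,45)),(z(521,242),14,(31,45)),(z(172,325),22,(-25,33)),(z(488,325),22,(25,33)),(z(334,422),38.5,(0,25))]: print((back(i,uv,h)[:2]-R@q).round(1))
E
```

```text
[ 659.4 -132.6]
[ 660.  -133.1]
[ 658.6 -132.8]
[ 660.1 -132.3]
[ 658.9 -132.1]
[ 660.2 -133.6]
```

```bash
python3 -m jog '[[-0.04,0.04,-0.4,0],[0,0,-0.4,0],[0,0,-0.3,0],[0,0,0,0]]';python3 -m jog '[[0,0,-0.1,0],[0,0,0,0]]';python3 -m jog '[[0,0,-0.05,0],[0,0,0,0]]'
```

```text
t: 38.5
ee_pos: [659.3, -130.7, 21.5]
eef_rot: [-0.0, 0.682, 0.731, -0.0]
contact_force: [0.3, -0.0, -0.6]
grip_width: 32.3
grip_force: 60.9
t: 38.7
ee_pos: [659.5, -130.8, 21.0]
eef_rot: [-0.0, 0.682, 0.731, 0.0]
contact_force: [-3.1, 1.5, 6.8]
grip_width: 32.6
grip_force: 61.7
t: 38.9
ee_pos: [659.5, -130.8, 20.9]
eef_rot: [-0.0, 0.682, 0.731, 0.0]
contact_force: [-5.1, 2.7, 14.6]
grip_width: 32.8
grip_force: 62.7
```

```bash
python3 -m jog '[[0,0,0,0],[0,0,0,0],[0,0,0,0],[0,0,0,0]]' 0.2; python3 -m jog '[[0,0,0.5,0],[0,0,1,0],[0,0,1,0],[0,0,1,0],[0,0,1,0],[0,0,1,0],[0,0,1,0],[0,0,1,0]]'; python3 -m jog '[[-0.8,-0.8,1,0],[-0.8,-0.8,1,0],[-0.8,-0.8,1,0],[-0.8,-0.8,1,0],[-0.8,-0.8,0,0],[-0.8,-0.8,0,0],[0,0,0,0],[0,0,0,0]]'
python3 - <<'E'
from h import *
i=r.camera_info("wrist");P=[r.observe()["ee_pos"]];im=r.camera("wrist"); P.append(r.observe()["ee_pos"]);print(np.round(P,1))
cv2.imwrite("pics/w12.png",im[:,:,::-1])
find("wrist",["connector_half"],i,yaws=[.06],z0=14);find("wrist",["contactor"],i,yaws=[1.63],z0=14);find("wrist",["fuse_cover"],i,yaws=[.06],z0=48);find("wrist",["connector_base","contactor_base"],i,yaws=[.06])
E
```

```text
t: 39.3
ee_pos: [659.5, -130.7, 19.0]
eef_rot: [-0.0, 0.682, 0.731, -0.0]
contact_force: [0.7, 0.2, 0.8]
grip_width: 51.3
grip_force: 0.0
t: 40.1
ee_pos: [659.5, -130.9, 170.9]
eef_rot: [0.0, 0.682, 0.731, 0.0]
contact_force: [0.4, -0.5, 0.1]
grip_width: 51.0
grip_force: 0.0
t: 40.9
ee_pos: [562.8, -226.8, 248.5]
eef_rot: [-0.001, 0.683, 0.731, -0.0]
contact_force: [0.5, 0.4, -0.1]
grip_width: 51.1
grip_force: 0.0
[[ 562.8 -226.8  248.5]
 [ 563.5 -226.   248.4]]
connector_half 0.57 [430.  98.] 2380 xy [ 658.  -132.6] yaw 4.0 err 0.17
contactor 0.96 [265. 420.] 1804 xy [ 526.  -495.1] yaw 90.1 err 1.62
contactor 0.89 [310.  93.] 6105 xy [ 552.6 -141.7] yaw 88.9 err 0.18
contactor 0.80 [ 28. 160.] 4585 xy [ 288.2 -201.6] yaw 94.9 err 0.21
fuse_cover 0.85 [182.  92.] 12351 xy [ 444.8 -147.3] yaw 3.5 err 0.03
connector_base 0.72 [412.  97.] 4631 xy [ 659.4 -133.7] yaw 3.5 err 0.63
contactor_base 0.82 [350.  82.] 5804 xy [ 552.6 -140.8] yaw 3.9 err 1.16
```

View pics/w12.png

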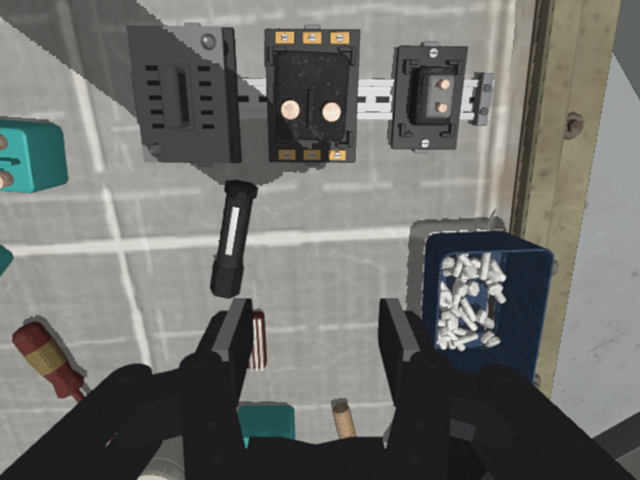

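The last picture shows the cover on both pins (185,92), the contactor inside its guides (312,95) and the connector in its seat (435,97), with the torch and keys untouched, so I'm handing in.

```bash
python3 -c "
from plant import r
print(r.close_job())"
```

```text
the job is handed in; nothing more can be done
None
```

I handed the job in at about 41 s of the 96 s limit: the last camera view shows the contactor and connector half seated in their bases, the cover flat over the fuse with both dowel pins through, the torch and hex keys untouched, and the gripper empty and clear; the hand-in gave no verdict.

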